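Lock a nest-box front in the cam jig

ROBOT

A 6-joint arm with a two-finger parallel gripper is mounted at the origin on the work surface. World frame = base frame: x ahead of the robot, y to its left, z up, the work surface at z = 0. Lengths are in m, angles in rad, forces in N, time in s.
With the tool pointing down it reaches from about 0.425 to 0.95 m from the base axis. Payload 3.5 kg.
Tool frame: the origin (TCP) lies at the very end of the fingers, on their centre line; the grasp point (between the pads) lies 19 mm behind it; z points along the fingers, y is the line along which they close (so a half turn about z gives the same grasp; the last joint's range is limited). The gripper opens to 85 mm and grips with 20 to 120 N. Pads are 22 mm wide; open, the fingers measure 114 mm over their backs; the gripper's body (76 mm by 85 mm) begins 54 mm behind the grasp point. The pads swing forward as they close: fully open they stand 13 mm farther back than shut.
Start: joints at [1.091, 0.286, 1.577, -0, 1.279, -0.15], TCP at [0.219, 0.639, 0.231] pointing down, gripper open.
Joint ranges: [-2.77, 2.77], [-0.9, 2.22], [0.21, 2.48], [-1.53, 4.67], [0.24, 2.81], [-2.84, 2.84]. Speed limits (rad/s): [2.79, 2.79, 3.14, 3.14, 3.14, 3.14].

INTERFACE

Orientations are given as a unit quaternion [x, y, z, w].
In Python, from plant import r gives the robot as it stands. The module is installed in compiled form; this text tells all that it offers.
- The arm moves only by the tool servo_tool, never from a script. Its arguments are lists of equal length, an entry for each row: "claw": the opening, from -1 (shut) to 1 (fully open); "xyz": the shift along the world's x, y, z in units of 60 mm (1.0 is 60 mm), a list of three; "yaw": the turn about the world's z in rad. A call has 1 to 20 rows; each row shifts and turns the commanded pose from where the row before left it; what a row does not reach is not made up. A row lasts 1/8 s, in which the tool goes at most 62.5 mm and 10.7 degrees, less where a joint would pass 70% of its speed; a pose out of reach is approached as far as the arm can. A call is refused whole if a number of a shift passes 1 or a number of a turn 0.188, either way. A call with a gripper value outside its range is refused whole. The fingers move at their own pace and stop on an object; "squeeze" is the grip in N (left out, the last holds). Time passes only in rows, so rows that do not move let the fingers close. It gives the time, the measured TCP pose, the force, the opening and the grip force at its end, in the units of the state.
- r.get_obs(): the state, without advancing time (a new reading comes with each control period).
- r.snapshot(name): name is "scene" or "top" or "wrist"; returns the picture (400x640x3 uint8, red, green, blue); there is no depth.
- r.camera_info(name): a dict with "intrinsics" (3x3 intrinsics, pixels), "R" (3x3) and "t" (3): a world point X has camera coordinates R X + t. Camera axes: x right, y down, z forward; pixel columns grow to the right and rows downward; lengths in m; the calibration is good to about 2 mm. A picture is of the moment at which its call begins: read the wrist's pose just before it. camera_info takes no time and is no camera call; for the wrist camera it gives the pose at the moment of the call.
- r.hand_in(): hands the job in; it is judged then, once.
The state is a dict: "clock": time; "qpos": joint angles; "dq": joint speeds; "effort": joint torques, N m; "eef_pos": TCP position; "eef_rot": TCP orientation; "wrist_force": force on the tool from outside, world axes, zero at the start; "moment": the same for the moment, N m; "finger_gap": opening from 0.0 (shut) to 1.0 (fully open); "gripper_force": force on a finger pad.
Only numpy, scipy, OpenCV 4.12 (cv2) and the standard library are available. Lean on these libraries where they do the work, as an engineer would, in place of code of your own. Each camera call takes 0.05 s, during which the arm holds its last target. There are 200 camera calls.

TASK

Set the nest-box front up for work in the clamping jig: first slide it along the jig until it is right up against the end stop, then push the cam lever round through its arc until the jaw has pinched the front against the fence and the lever comes up firm. Make it hand-tight so that it stays clamped when you let go, but do not go on forcing the lever once it is firm, as that dents the wood, and leave the other things on the bench alone.

Things in the scene. Friction and masses are not known exactly. Their poses are not given: they have to be found in the camera images.
- jig: Clamping jig, fixed. Grey board 250 x 260 mm, from x = -105 to +145, y = -165 to +95 mm; its top (z = 15 mm) is the bed the panel lies on. Origin on the bench. A wooden fence runs along x, inner face at y = +55 mm; a wooden end stop stands across at +x, face at x = +90 mm; both rise to z = 50 mm. The -x end is open.
- panel: Loose plywood nest-box front, 120 (x) x 100 (y) x 18 mm, 0.25 kg, with a 32 mm hole. Origin: centre of underside. Lies on the jig's bed between fence and jaw, nearly square, 22 to 45 mm short of the end stop. Against the stop its origin is at jig x = +30 mm; clamped, at y = +5 mm. Push its -x edge (top 33 mm above the bench); dragging takes up to 8 N, feel for 12 N at the stop.
- clamp: Steel cam clamp screwed to the jig's bed across from the fence, about 112 mm to the -y side of the jig's origin, set a few mm nearer or farther each time, so that the angle at which it bites differs. Axes as the jig's. Origin on the lever's vertical pivot axis at the top of the bed (15 mm above the bench). The pivot boss, 26 mm wide, tops out 85 mm above the bench.
- lever (a joint): Cam lever's angle, rad: 0 = open, pointing along the clamp's -y; it turns anticlockwise seen from above towards +x (parallel to the fence, 1.57). 13 mm of jaw per rad. Steady friction 0.7 N m; it stays where it is left. The jaw meets the seated panel at an angle unknown beforehand, between 1.0 and 1.55; the lever is firm some 0.1 to 0.2 rad later. Its outer side is clear.
- grip (a point): Point on the axis of the lever's round black grip (24 mm thick, 53 to 147 mm from the pivot), 100 mm from the pivot, 70 mm above the bench. Pushed here sideways the lever turns under about 7 N while free and 11 to 14 N when well clamped (some 35 to 55 N on the panel); pushed over 22 N it dents the panel (120 N).
- jaw: Rubber-faced aluminium jaw of the clamp, 80 mm long, 14 mm thick, 18 to 42 mm above the bench, on a rubber buffer (50 N per mm). Origin in the middle of its pinching face (looks to +y), at the height of the bed. It starts 13 to 20 mm from where the panel's edge will be once clamped.
- hammer: Bystander: hammer, 260 mm long, lying on the bench to the left.
- pot: Bystander: terracotta pot, 106 mm wide, 95 mm tall, to the right of the jig.
- spare: Bystander: two spare boards stacked, 150 x 120 mm, to the left of the jig.
Not all that is in view belongs to the job. Leave any black look-alike of the panel alone.

How it is judged:
On the way, in this order (a step that is already met when the one before it is completed fails the run):
1. the panel is slid up to the end stop (within 3 mm), not yet clamped (x of panel in the frame of jig above 0.027 m and contact force between panel and jaw below 2 N), for 0.2 s.
2. the jaw pinches the panel with over 25 N (contact force between panel and jaw above 25 N), for 0.2 s.
At the end, for the whole second after the job is handed in: The panel lies flat and at rest in the jig, within 3 mm of the end stop, within 3 mm of the fence and square to it within 0.03 rad, and the jaw goes on pinching it with more than 25 N after the robot has let go (contact force between panel and jaw above 25 N and x of panel in the frame of jig above 0.027 m and y of panel in the frame of jig above 0.002 m and angle between the x axis of panel and the x axis of jig, either way round below 0.03 rad and angle between panel's own z axis and vertical below 0.05 rad and linear speed of panel below 0.01 m/s); the robot touches nothing.
It fails at once if the panel is dented: the jaw squeezes it with more than 120 N (contact force between panel and jaw above 120 N).
It fails at once if a bystander is moved by more than 30 mm (distance of any of hammer, pot, spare from where it was at the start of the episode above 0.03 m).
It also fails if it takes over 69 s, if anything falls off the work surface, if the arm or the gripper's body presses on something with over 40 N, if the wrist force passes 120 N, or if a joint passes its speed limit or range.

## Working session

There is one attempt and no reset: what is moved stays moved. The work goes in short steps, Python scripts to look and compute and a tool call to move; the robot and the scene stay as the last step left them, time stands still between calls to the robot, and variables do not carry over. Pictures are saved under pics/ and viewed, at most 10 in all, crops included, and the job is handed in when it is done.

Besides the shell and the picture viewer there is one more tool, called after "Emit:" in YAML: its name, and indented under it one key for each argument. servo_tool: Moves the arm, as the interface text tells. Its arguments: {"type":"object","properties":{"claw":{"type":"array","items":{"type":"number"}},"xyz":{"type":"array","items":{"type":"array","items":{"type":"number"}}},"yaw":{"type":"array","items":{"type":"number"}},"squeeze":{"type":"number"}},"required":["claw","xyz","yaw"]}

```bash
mkdir -p pics; cat > h.py <<'E'
from plant import r
import numpy as np, cv2
def snap(n,f):
    im=r.snapshot(n); cv2.imwrite('pics/'+f,cv2.cvtColor(im,cv2.COLOR_RGB2BGR)); return im
def ray(n,u,v):
    c=r.camera_info(n);R=np.array(c['R']);t=np.array(c['t'])
    return -R.T@t, R.T@np.linalg.solve(c['intrinsics'],[u,v,1])
def atz(n,u,v,z):
    o,d=ray(n,u,v); return o+d*(z-o[2])/d[2]
def tri(*ps):
    A=np.zeros((3,3));b=np.zeros(3);L=[ray(*p) for p in ps]
    for o,d in L:
        d=d/np.linalg.norm(d);P=np.eye(3)-np.outer(d,d);A+=P;b+=P@o
    x=np.linalg.solve(A,b)
    return x,[np.linalg.norm(np.cross(x-o,d/np.linalg.norm(d))) for o,d in L]
def proj(n,X):
    c=r.camera_info(n);p=np.array(c['intrinsics'])@(np.array(c['R'])@np.array(X)+np.array(c['t']));return p[:2]/p[2]
E
python3 - <<'E'
from h import *
snap('top','top0.png');snap('scene','scene0.png')
for n in('top','scene'):
    c=r.camera_info(n);print(n,-np.array(c['R']).T@c['t'],c['R'])
print(r.get_obs())
E
```

```text
top [0.37475383 0.02947579 1.25014505] [[-0.01763587 -0.99984397  0.00100429]
 [-0.98914197  0.01730051 -0.14594126]
 [ 0.14590112 -0.00356718 -0.98929275]]
scene [ 1.15401983 -0.07305383  1.08077352] [[ 0.10595723  0.99432815  0.00919798]
 [ 0.84710293 -0.08541663 -0.52451942]
 [-0.52075876  0.06336826 -0.8513488 ]]
{'clock': 0.1, 'qpos': array([ 1.09105629e+00,  2.87085363e-01,  1.57807095e+00, -2.55463150e-05,
        1.27857517e+00, -1.50011985e-01]), 'dq': array([ 5.87109630e-04, -1.95831335e-03, -2.29631153e-03, -2.66463699e-05,
        6.00259790e-04,  1.62773386e-04]), 'effort': array([ 4.53273078e-04, -4.07294512e+01, -2.93700814e+01, -1.53066458e-04,
        3.46516434e-03, -5.12398145e-06]), 'eef_pos': array([0.21825834, 0.63809997, 0.23005812]), 'eef_rot': array([ 1.64114466e-01,  9.86440722e-01, -1.02062284e-03, -3.19569429e-04]), 'wrist_force': array([-0.29791627, -0.77329481,  0.07723977]), 'moment': array([-0.02753411, -0.02296517,  0.03753598]), 'gripper_force': 0.0, 'finger_gap': 1.000297593685278}
```

View pics/top0.png

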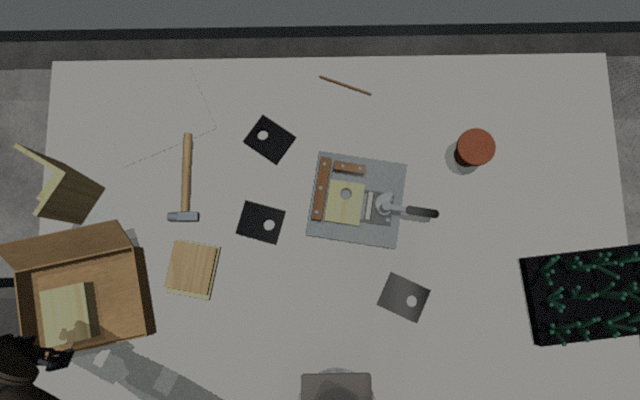

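View pics/scene0.png

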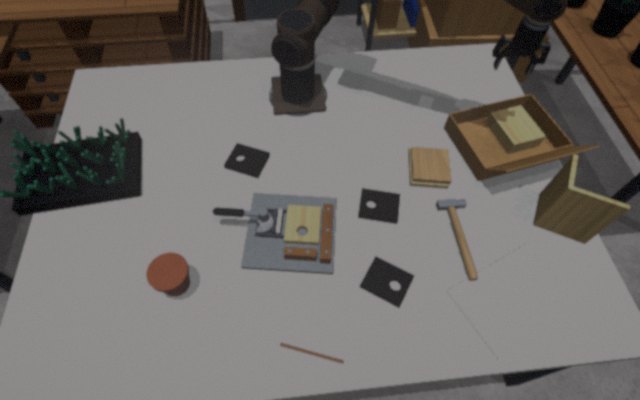

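Top view: jig at about (357,200), with the stop at (349,168), the fence at (320,188), the panel at (345,203), the pivot at (385,204) and the grip at (422,212). The scene view agrees. I'll enlarge both.

```bash
python3 - <<'E'
import cv2
a=cv2.imread('pics/top0.png')[145:255,298:448];cv2.imwrite('pics/c1.png',cv2.resize(a,None,fx=5,fy=5,interpolation=cv2.INTER_CUBIC))
a=cv2.imread('pics/scene0.png')[185:280,205:345];cv2.imwrite('pics/c2.png',cv2.resize(a,None,fx=5.5,fy=5.5,interpolation=cv2.INTER_CUBIC))
E
```

```text
(no output)
```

View pics/c1.png

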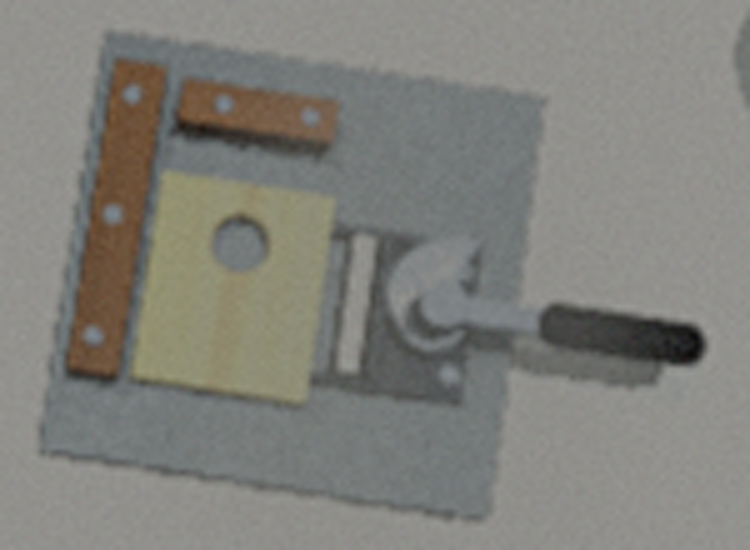

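View pics/c2.png

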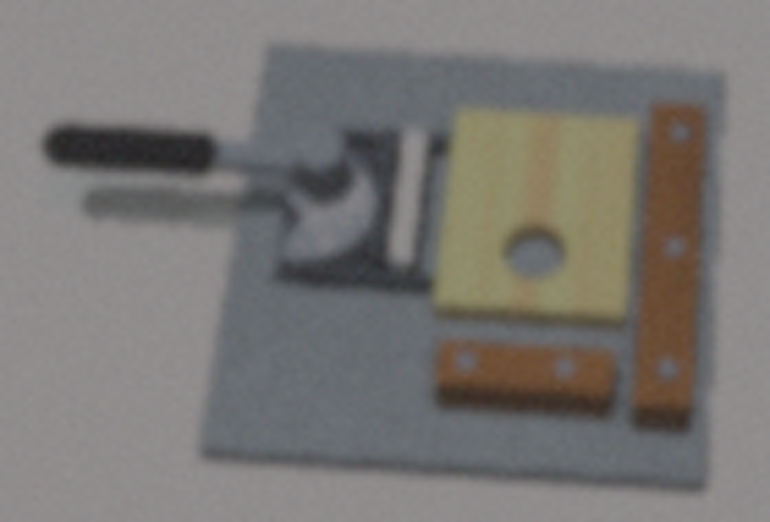

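The crops show all four board corners, all four panel corners, the pivot knob and the grip in both views. Next I triangulate these points.

```bash
python3 - <<'E'
from h import *
T=lambda u,v:('top',298+(u+.5)/5-.5,145+(v+.5)/5-.5)
S=lambda u,v:('scene',205+(u+.5)/5.5-.5,185+(v+.5)/5.5-.5)
def do(name,t,s):
    x,e=tri(T(*t),S(*s));print(name,x.round(4),np.round(e,4));return x
J=[do('J',t,s) for t,s in [((107,32),(706,488)),((545,97),(202,458)),((487,520),(270,45)),((40,455),(722,72))]]
loc=np.array([[145,95],[145,-165],[-105,-165],[-105,95]])/1e3
P=np.array(J)[:,:2];lc=loc.mean(0);pc=P.mean(0)
H=(loc-lc).T@(P-pc);th=np.arctan2(H[0,1]-H[1,0],H[0,0]+H[1,1])
R=np.array([[np.cos(th),-np.sin(th)],[np.sin(th),np.cos(th)]]);o=pc-R@lc
print('jig',o,th,(P-(loc@R.T+o)).round(4).tolist())
j=lambda x:(R.T@(x[:2]-o)).round(4)
Q=[do('P',t,s) for t,s in [((162,170),(628,318)),((335,197),(432,310)),((305,403),(455,108)),((133,378),(638,118))]]
print([j(q) for q in Q], j(np.mean(Q,0)))
for n,t,s in [('gripin',(545,325),(212,152)),('gripout',(700,345),(48,145)),('boss',(440,300),(312,148)),('stopTL',(180,80),(612,390)),('jawmid',(357,305),(405,195))]:
    x=do(n,t,s);print(j(x))
# ends of jig: useful world points
for n,p in [('panel -x mid',(-.07,.0)),('grip',None)]: pass
np.savez('jig.npz',R=R,o=o,th=th)
E
```

```text
J [0.724  0.0372 0.0104] [0. 0.]
J [ 0.6807 -0.2181  0.0091] [0.0009 0.0009]
J [ 0.434  -0.1743  0.0142] [0.0004 0.0004]
J [0.4756 0.0792 0.0109] [0.0001 0.0001]
jig [ 0.56472839 -0.03114006] -0.16846603706994132 [[0.0004, -0.001], [0.0007, 0.0], [0.0004, 0.0019], [-0.0015, -0.0009]]
P [0.6357 0.0068 0.0334] [0. 0.]
P [ 0.6189 -0.0931  0.0295] [0.0011 0.0011]
P [ 0.5001 -0.072   0.0357] [0.0012 0.0012]
P [0.5161 0.0257 0.0353] [0.0002 0.0002]
[array([0.0636, 0.0493]), array([ 0.0638, -0.0519]), array([-0.0568, -0.0511]), array([-0.0574,  0.0479])] [ 0.0033 -0.0015]
gripin [ 0.5371 -0.2009  0.0721] [0.0003 0.0003]
[ 0.0012 -0.172 ]
gripout [ 0.5245 -0.2854  0.0724] [0.0007 0.0007]
[ 0.003  -0.2574]
boss [ 0.5495 -0.1448  0.087 ] [0.0034 0.0034]
[ 0.004  -0.1146]
stopTL [ 0.6837 -0.0055  0.0509] [0.0015 0.0015]
[0.1129 0.0452]
jawmid [ 0.5546 -0.1025  0.04  ] [0.0011 0.0011]
[ 0.002 -0.072]
```

Emit:
servo_tool:
  claw: [-1, -1, -1, -1, -1, -1, -1, -1, -1, -1, -1, -1, -1, -1, -1, -1]
  xyz:
    - [0.55, -0.69, 0]
    - [0.55, -0.69, 0]
    - [0.55, -0.69, 0]
    - [0.55, -0.69, 0]
    - [0.55, -0.69, 0]
    - [0.55, -0.69, 0]
    - [0.55, -0.69, 0]
    - [0.05, -0.87, 0]
    - [0.05, -0.87, 0]
    - [0.05, -0.87, 0]
    - [0.05, -0.87, 0]
    - [0.05, -0.87, 0]
    - [0.05, -0.87, 0]
    - [0.05, -0.87, 0]
    - [0, 0, 0]
    - [0, 0, 0]
  yaw: [0.02, 0.02, 0.02, 0.02, 0.02, 0.02, 0.02, 0.02, 0, 0, 0, 0, 0, 0, 0, 0]

```text
clock: 2.1
eef_pos: [0.4702, -0.0163, 0.2309]
eef_rot: [0.085, 0.996, 0.0, -0.0]
wrist_force: [0.1, 1.1, -0.2]
finger_gap: 0.001
gripper_force: 0.0
```

Emit:
servo_tool:
  claw: [-1, -1, -1, -1, -1, -1, -1]
  xyz:
    - [0, 0, -0.8]
    - [0, 0, -0.8]
    - [0, 0, -0.8]
    - [0, 0, -0.7]
    - [0, 0, -0.36]
    - [0, 0, 0]
    - [0, 0, 0]
  yaw: [0, 0, 0, 0, 0, 0, 0]

```text
clock: 2.98
eef_pos: [0.4714, -0.0159, 0.0247]
eef_rot: [0.084, 0.996, -0.0, 0.001]
wrist_force: [1.1, -0.4, 0.5]
finger_gap: -0.002
gripper_force: 0.0
```

```bash
python3 - <<'E'
from h import *
snap('scene','s1.png');a=cv2.imread('pics/s1.png')[150:280,205:345];cv2.imwrite('pics/c3.png',cv2.resize(a,None,fx=4,fy=4))
E
```

```text
(no output)
```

View pics/c3.png

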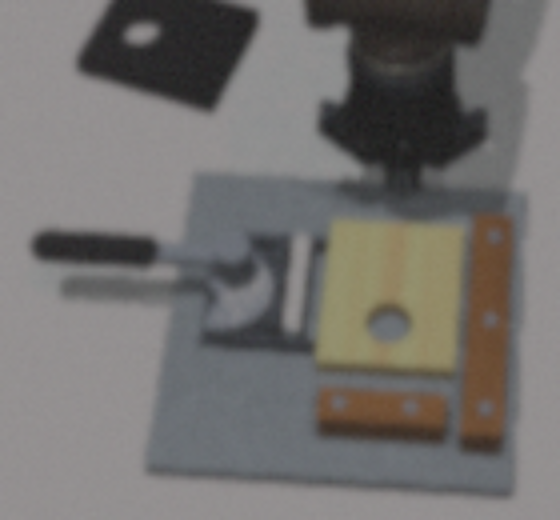

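Fingers (crop 400,190) stand clear behind the middle of the panel's -x edge (395,222). Now I start the push.

Emit:
servo_tool:
  claw: [-1, -1, -1, -1, -1, -1, -1, -1, -1, -1]
  xyz:
    - [0.082, -0.014, -0.03]
    - [0.082, -0.014, 0]
    - [0.082, -0.014, 0]
    - [0.082, -0.014, 0]
    - [0.082, -0.014, 0]
    - [0.082, -0.014, 0]
    - [0.082, -0.014, 0]
    - [0.082, -0.014, 0]
    - [0.05, -0.009, 0]
    - [0.05, -0.009, 0]
  yaw: [0, 0, 0, 0, 0, 0, 0, 0, 0, 0]

```text
clock: 4.28
eef_pos: [0.516, -0.0244, 0.0218]
eef_rot: [0.085, 0.996, 0.0, -0.0]
wrist_force: [0.5, 0.0, -0.8]
finger_gap: -0.002
gripper_force: 0.5
```

Emit:
servo_tool:
  claw: [-1, -1, -1]
  xyz:
    - [0.05, -0.009, 0]
    - [0.05, -0.009, 0]
    - [0.05, -0.009, 0]
  yaw: [0, 0, 0]

```text
clock: 4.65
eef_pos: [0.5237, -0.0257, 0.0217]
eef_rot: [0.085, 0.996, 0.0, -0.002]
wrist_force: [-7.9, 1.5, 6.7]
finger_gap: -0.004
gripper_force: 4.4
```

```bash
python3 - <<'E'
from h import *
snap('scene','s2.png');a=cv2.imread('pics/s2.png')[150:280,205:345];cv2.imwrite('pics/c4.png',cv2.resize(a,None,fx=4,fy=4))
print(r.get_obs()['wrist_force'])
E
```

```text
[-4.64031781  1.11482998  2.85380586]
```

View pics/c4.png

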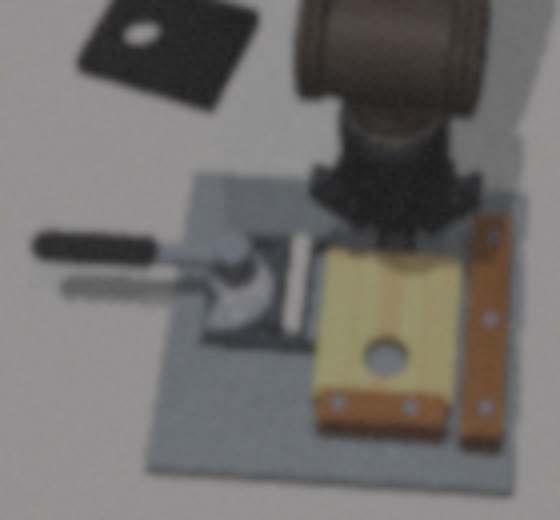

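The panel's hole has moved from (387,322) to (387,355) and its far edge is at or near the stop (380,392). I feel on in 1–2 mm steps.

Emit:
servo_tool:
  claw: [-1, -1]
  xyz:
    - [0.03, -0.005, 0]
    - [0, 0, 0]
  yaw: [0, 0]

```text
clock: 4.95
eef_pos: [0.5237, -0.0257, 0.0215]
eef_rot: [0.085, 0.996, 0.0, -0.005]
wrist_force: [-9.5, 0.8, 6.5]
finger_gap: -0.001
gripper_force: 4.6
```

Emit:
servo_tool:
  claw: [-1, -1]
  xyz:
    - [0.04, -0.007, 0]
    - [0, 0, 0]
  yaw: [0, 0]

```text
clock: 5.2
eef_pos: [0.5237, -0.0255, 0.0209]
eef_rot: [0.084, 0.996, 0.001, -0.008]
wrist_force: [-14.9, 1.5, 9.9]
finger_gap: -0.001
gripper_force: 7.4
```

Emit:
servo_tool:
  claw: [-1, -1, -1, -1, -1, -1, -1, -1, -1, -1, -1, -1]
  xyz:
    - [-0.15, 0.025, 0]
    - [-0.25, 0.04, 0]
    - [-0.25, 0.04, 0]
    - [0, 0, 0.6]
    - [0, 0, 0.8]
    - [0, 0, 0.8]
    - [-0.04, -0.9, 0]
    - [-0.04, -0.9, 0]
    - [-0.04, -0.9, 0]
    - [-0.04, -0.9, 0]
    - [0, 0, 0]
    - [0, 0, 0]
  yaw: [0, 0, 0, 0, 0, 0, 0, 0, 0, 0, 0, 0]

```text
clock: 6.7
eef_pos: [0.4799, -0.2358, 0.1536]
eef_rot: [0.085, 0.996, 0.0, -0.0]
wrist_force: [0.6, 0.4, -0.5]
finger_gap: 0.001
gripper_force: 0.0
```

```bash
python3 - <<'E'
from h import *
snap('top','t3.png');snap('scene','s3.png')
a=cv2.resize(cv2.imread('pics/t3.png')[145:255,298:398],None,fx=4,fy=4,interpolation=2)
b=cv2.resize(cv2.imread('pics/s3.png')[185:285,245:345],None,fx=4,fy=4,interpolation=2)
b=np.vstack([b,np.zeros((40,400,3),np.uint8)]);cv2.imwrite('pics/c5.png',np.hstack([a,b]))
E
```

```text
(no output)
```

View pics/c5.png

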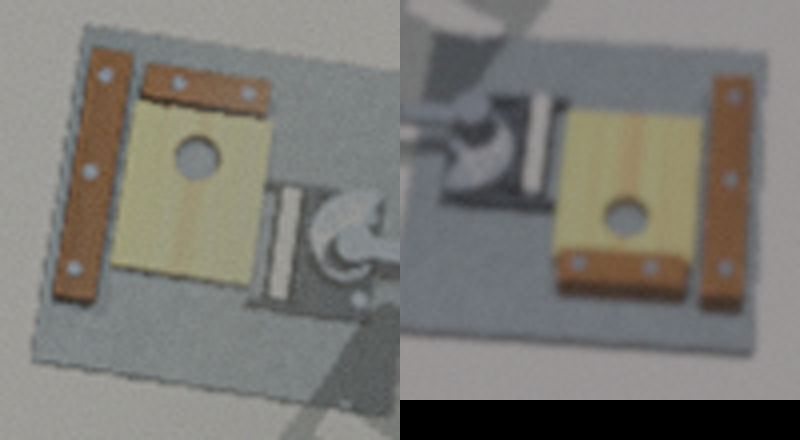

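The panel is flush against the stop (top view 205,108) and square, about 5 mm off the fence. Next: the lever arc.

Emit:
servo_tool:
  claw: [-1, -1, -1, -1, -1]
  xyz:
    - [0, 0, -0.8]
    - [0, 0, -0.6]
    - [0, 0, -0.33]
    - [0, 0, 0]
    - [0, 0, 0]
  yaw: [0, 0, 0, 0, 0]

```text
clock: 7.42
eef_pos: [0.4813, -0.2361, 0.0512]
eef_rot: [0.084, 0.996, -0.0, 0.001]
wrist_force: [-0.1, -0.8, 0.5]
finger_gap: 0.0
gripper_force: 0.0
```

```bash
python3 - <<'E'
from h import *
z=np.load('jig.npz');R,o=z['R'],z['o']
f=lambda p,d=.023:o+R@(np.array([.001,-.115])+.1*np.array([np.sin(p),-np.cos(p)])-d*np.array([np.cos(p),np.sin(p)]))
print(r.get_obs()['eef_pos'],f(0))
P=np.arange(0,1.85,.1);W=np.array([f(p) for p in P])
for p,w,d in zip(P,W,np.diff(W,axis=0)/.06):print(p.round(2),w.round(4),d.round(3))
E
```

```text
[ 0.4813254  -0.23608948  0.05120469] [ 0.50699073 -0.23940759]
0.0 [ 0.507  -0.2394] [ 0.161 -0.058]
0.1 [ 0.5166 -0.2429] [ 0.166 -0.041]
0.2 [ 0.5266 -0.2454] [ 0.169 -0.025]
0.3 [ 0.5367 -0.2468] [ 0.171 -0.008]
0.4 [ 0.547  -0.2473] [0.171 0.009]
0.5 [ 0.5572 -0.2467] [0.169 0.026]
0.6 [ 0.5674 -0.2451] [0.165 0.043]
0.7 [ 0.5773 -0.2425] [0.16  0.059]
0.8 [ 0.5869 -0.239 ] [0.154 0.075]
0.9 [ 0.5961 -0.2345] [0.145 0.09 ]
1.0 [ 0.6048 -0.2291] [0.136 0.104]
1.1 [ 0.613  -0.2228] [0.124 0.117]
1.2 [ 0.6204 -0.2158] [0.112 0.129]
1.3 [ 0.6272 -0.208 ] [0.099 0.14 ]
1.4 [ 0.6331 -0.1996] [0.084 0.149]
1.5 [ 0.6381 -0.1907] [0.069 0.156]
1.6 [ 0.6423 -0.1813] [0.053 0.163]
1.7 [ 0.6455 -0.1716] [0.037 0.167]
```

Emit:
servo_tool:
  claw: [-1, -1, -1, -1, -1, -1, -1, -1, -1]
  xyz:
    - [0.143, -0.018, 0]
    - [0.143, -0.018, 0]
    - [0.143, -0.018, 0]
    - [0.161, -0.058, 0]
    - [0.166, -0.041, 0]
    - [0.169, -0.025, 0]
    - [0.171, -0.008, 0]
    - [0.171, 0.009, 0]
    - [0, 0, 0]
  yaw: [0, 0, 0, 0.1, 0.1, 0.1, 0.1, 0.1, 0]

```text
clock: 8.55
eef_pos: [0.5564, -0.2478, 0.0502]
eef_rot: [-0.165, 0.986, -0.0, -0.001]
wrist_force: [-3.2, -1.2, 1.8]
finger_gap: -0.001
gripper_force: 2.0
```

Emit:
servo_tool:
  claw: [-1, -1, -1, -1]
  xyz:
    - [0.169, 0.026, 0]
    - [0.165, 0.043, 0]
    - [0.16, 0.059, 0]
    - [0.154, 0.075, 0]
  yaw: [0.1, 0.1, 0.1, 0.1]

```text
clock: 9.05
eef_pos: [0.5948, -0.2368, 0.0501]
eef_rot: [-0.358, 0.934, -0.001, -0.002]
wrist_force: [-5.8, -6.5, 0.4]
finger_gap: -0.003
gripper_force: 3.8
```

```bash
python3 - <<'E'
from h import *
snap('top','t4.png')
cv2.imwrite('pics/c6.png',cv2.resize(cv2.imread('pics/t4.png')[145:255,298:448],None,fx=4,fy=4,interpolation=2))
E
```

```text
(no output)
```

View pics/c6.png

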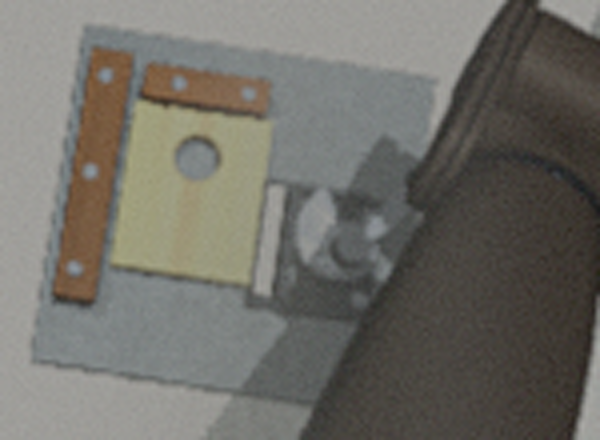

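The jaw (265,240) has advanced almost to the panel's edge, and the panel is still flush at the stop. I continue in small steps.

Emit:
servo_tool:
  claw: [-1, -1, -1]
  xyz:
    - [0.073, 0.045, 0]
    - [0.072, 0.045, 0]
    - [0, 0, 0]
  yaw: [0.05, 0.05, 0]

```text
clock: 9.48
eef_pos: [0.6125, -0.2186, 0.0503]
eef_rot: [-0.391, 0.92, -0.013, -0.01]
wrist_force: [-0.7, -5.0, -0.2]
finger_gap: 0.001
gripper_force: 2.5
```

Emit:
servo_tool:
  claw: [-1, -1]
  xyz:
    - [0.068, 0.052, 0]
    - [0.068, 0.052, 0]
  yaw: [0.05, 0.05]

```text
clock: 9.72
eef_pos: [0.6268, -0.1997, 0.0504]
eef_rot: [-0.423, 0.906, -0.025, -0.022]
wrist_force: [-3.3, -8.1, 5.5]
finger_gap: -0.003
gripper_force: 4.6
```

Emit:
servo_tool:
  claw: [-1, -1]
  xyz:
    - [0.062, 0.058, 0]
    - [0.062, 0.058, 0]
  yaw: [0.05, 0.05]

```text
clock: 9.98
eef_pos: [0.6368, -0.1808, 0.0495]
eef_rot: [-0.456, 0.888, -0.038, -0.036]
wrist_force: [-15.2, -20.5, 10.9]
finger_gap: -0.001
gripper_force: 11.7
```

Force is up and the pose has drifted from the command with the tool tilting. I check the joints before any further move.

```bash
python3 - <<'E'
from h import *
z=np.load('jig.npz');R,o=z['R'],z['o']
s=r.get_obs()
for k in('qpos','dq','eef_pos','wrist_force','moment'):print(k,s[k].round(3))
from scipy.spatial.transform import Rotation as Q
print(Q.from_quat(s['eef_rot']).as_matrix().round(3)); print('jig',R.T@(s['eef_pos'][:2]-o),'Fjig',R.T@s['wrist_force'][:2])
snap('scene','s5.png');snap('top','t5.png')
b=cv2.resize(cv2.imread('pics/s5.png')[150:280,205:345],None,fx=4,fy=4,interpolation=2)
cv2.imwrite('pics/c7.png',b);print(r.get_obs()['wrist_force'],r.get_obs()['eef_pos'])
E
```

```text
qpos [-0.39   0.455  1.717 -0.126  0.963 -2.838]
dq [ 0.174  0.05  -0.051 -0.209 -0.001 -0.006]
eef_pos [ 0.637 -0.181  0.049]
wrist_force [-15.172 -20.458  10.914]
moment [-3.093  2.214  0.107]
[[-0.581 -0.813 -0.03 ]
 [-0.808  0.581 -0.1  ]
 [ 0.098 -0.034 -0.995]]
jig [ 0.09610755 -0.13550621] Fjig [-11.52686108 -22.71215881]
[ -8.91170685 -14.35602524   8.80216097] [ 0.6373167  -0.1799904   0.04937836]
```

View pics/c7.png

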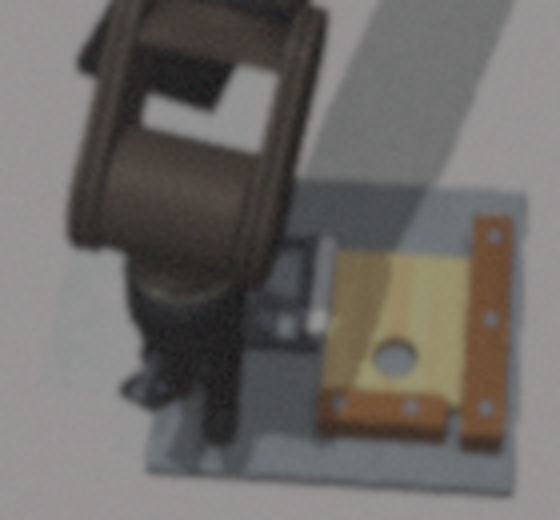

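Cause: joint 6 reached its range end (-2.838) from following the lever with yaw. The view shows the panel against the fence (470,330) and the lever round along +x. I back off and unwind the yaw.

Emit:
servo_tool:
  claw: [-1, -1, -1, -1, -1, -1, -1, -1]
  xyz:
    - [-0.04, -0.25, 0]
    - [-0.04, -0.25, 0]
    - [-0.03, -0.2, 0]
    - [-0.02, -0.1, 0]
    - [0, 0, 0]
    - [0, 0, 0]
    - [0, 0, 0]
    - [0, 0, 0]
  yaw: [-0.1, -0.15, -0.15, -0.15, -0.15, -0.1, 0, 0]

```text
clock: 11.08
eef_pos: [0.6302, -0.2222, 0.0462]
eef_rot: [-0.073, 0.996, -0.018, -0.041]
wrist_force: [0.1, -0.2, 0.0]
finger_gap: -0.002
gripper_force: 0.0
```

```bash
python3 - <<'E'
from h import *
z=np.load('jig.npz');R,o=z['R'],z['o']
s=r.get_obs()
for k in('qpos','eef_pos','eef_rot','wrist_force'):print(k,s[k].round(3))
print('jig',R.T@(s['eef_pos'][:2]-o))
snap('scene','s6.png');snap('top','t6.png')
b=cv2.resize(cv2.imread('pics/s6.png')[180:285,225:345],None,fx=4,fy=4,interpolation=2)[:420]
a=cv2.resize(cv2.imread('pics/t6.png')[145:250,298:378],None,fx=4,fy=4,interpolation=2)
cv2.imwrite('pics/c8.png',np.hstack([a,b]))
E
```

```text
qpos [-0.463  0.497  1.662 -0.085  1.036 -2.134]
eef_pos [ 0.63  -0.222  0.046]
eef_rot [-0.073  0.996 -0.018 -0.041]
wrist_force [ 0.136 -0.231  0.005]
jig [ 0.09659478 -0.17737725]
```

View pics/c8.png

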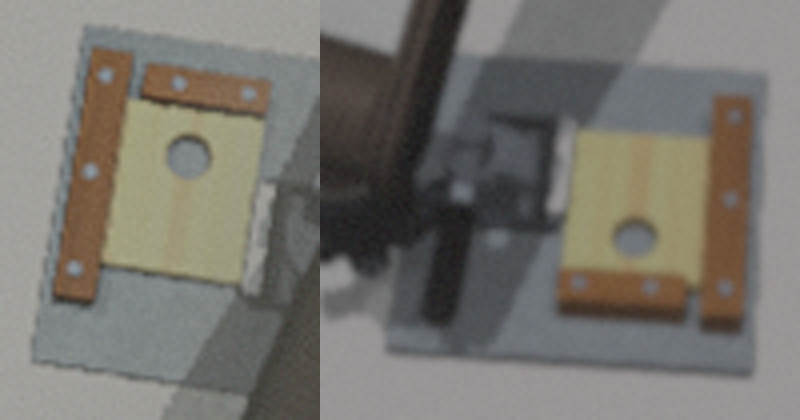

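The panel sits tight against stop and fence with the jaw on it; the lever stays along +x (crop 450,260). Now I test the clamp by pressing gently at the grip.

Emit:
servo_tool:
  claw: [-1, -1, -1, -1]
  xyz:
    - [0, 0, 0]
    - [0.04, 0.23, 0.03]
    - [0.04, 0.23, 0.03]
    - [0, 0, 0]
  yaw: [-0.15, -0.15, 0, 0]

```text
clock: 11.68
eef_pos: [0.6351, -0.1936, 0.0501]
eef_rot: [0.076, 0.996, -0.012, -0.043]
wrist_force: [-0.3, -0.3, 0.1]
finger_gap: -0.001
gripper_force: 0.0
```

Emit:
servo_tool:
  claw: [-1, -1]
  xyz:
    - [0.014, 0.08, 0]
    - [0, 0, 0]
  yaw: [0, 0]

```text
clock: 11.92
eef_pos: [0.6356, -0.191, 0.05]
eef_rot: [0.077, 0.996, -0.013, -0.043]
wrist_force: [-1.4, -3.0, 0.3]
finger_gap: -0.003
gripper_force: 1.6
```

Contact. Pressing by 1 mm steps.

Emit:
servo_tool:
  claw: [-1, -1]
  xyz:
    - [0.005, 0.03, 0]
    - [0, 0, 0]
  yaw: [0, 0]

```text
clock: 12.18
eef_pos: [0.6356, -0.1908, 0.0501]
eef_rot: [0.077, 0.996, -0.014, -0.044]
wrist_force: [-1.3, -7.7, 0.4]
finger_gap: 0.001
gripper_force: 3.7
```

Emit:
servo_tool:
  claw: [-1, -1]
  xyz:
    - [0.005, 0.03, 0]
    - [0, 0, 0]
  yaw: [0, 0]

```text
clock: 12.42
eef_pos: [0.6357, -0.1906, 0.0502]
eef_rot: [0.077, 0.996, -0.015, -0.044]
wrist_force: [-3.2, -10.5, -0.1]
finger_gap: 0.001
gripper_force: 5.7
```

Emit:
servo_tool:
  claw: [-1, -1]
  xyz:
    - [0.003, 0.018, 0]
    - [0, 0, 0]
  yaw: [0, 0]

```text
clock: 12.68
eef_pos: [0.6358, -0.1902, 0.0501]
eef_rot: [0.077, 0.996, -0.016, -0.044]
wrist_force: [-2.4, -13.7, -0.7]
finger_gap: -0.001
gripper_force: 6.4
```

It holds firm at 14 N without turning, so it is hand-tight. Let go and withdraw.

Emit:
servo_tool:
  claw: [-1, -1, -1, -1, -1, -1, -1, -1, -1]
  xyz:
    - [-0.02, -0.15, 0]
    - [-0.05, -0.3, 0]
    - [-0.08, -0.5, 0]
    - [0, -0.3, 0.4]
    - [0, 0, 0.8]
    - [0, 0, 0.8]
    - [0, 0, 0]
    - [0, 0, 0]
    - [0, 0, 0]
  yaw: [0, 0, 0, 0, 0, 0, 0, 0, 0]

```text
clock: 13.8
eef_pos: [0.6263, -0.2598, 0.1675]
eef_rot: [0.077, 0.996, -0.011, -0.045]
wrist_force: [-0.3, 0.2, -0.3]
finger_gap: -0.0
gripper_force: 0.0
```

```bash
python3 - <<'E'
from h import *
z=np.load('jig.npz');R,o=z['R'],z['o']
s=r.get_obs();print(s['eef_pos'],s['wrist_force'],s['dq'].round(3))
im=snap('top','t7.png')
# compare panel mask with t6 & t0: yellow centroid and angle
for f in('top0','t6','t7'):
    h=cv2.cvtColor(cv2.imread(f'pics/{f}.png')[150:255,305:372],cv2.COLOR_BGR2HSV)
    m=cv2.inRange(h,(20,60,100),(35,255,255));c=max(cv2.findContours(m,0,2)[0],key=cv2.contourArea)
    (u,v),sz,a=cv2.minAreaRect(c);w=atz('top',305+u,150+v,.033);print(f,(R.T@(w[:2]-o)).round(4),sz,a)
E
```

```text
[ 0.62633147 -0.25976697  0.16746144] [-0.25806652  0.1585071  -0.31380886] [ 0.002  0.005 -0.001 -0.001 -0.002  0.001]
top0 [-0.0229  0.0013] (5.0990190505981445, 22.94558334350586) 11.309932708740234
t6 [0.003  0.0064] (5.098759174346924, 23.124675750732422) 11.888657569885254
t7 [0.0282 0.0534] (3.2188639640808105, 39.438602447509766) 6.911227226257324
```

```bash
python3 - <<'E'
from h import *
z=np.load('jig.npz');R,o=z['R'],z['o']
for f in('top0','t3','t6','t7'):
    im=cv2.GaussianBlur(cv2.imread(f'pics/{f}.png'),(3,3),0)[150:255,305:372].astype(int)
    m=((im[...,1]-im[...,0]>18)&(im[...,2]-im[...,1]<25)&(im[...,1]>50)).astype(np.uint8)
    m=cv2.morphologyEx(m,cv2.MORPH_OPEN,np.ones((3,3)));c=max(cv2.findContours(m,0,2)[0],key=cv2.contourArea)
    (u,v),sz,a=cv2.minAreaRect(c);w=atz('top',305+u,150+v,.033);print(f,(R.T@(w[:2]-o)).round(4),sz,a)
E
```

```text
top0 [0.0027 0.0003] (34.46772766113281, 41.590023040771484) 8.972627639770508
t3 [0.0301 0.0003] (34.563323974609375, 41.88145446777344) 8.530765533447266
t6 [0.0312 0.0074] (35.8389778137207, 43.072532653808594) 9.462322235107422
t7 [0.031  0.0075] (35.8389778137207, 43.2369270324707) 9.462322235107422
```

The panel is at x ≈ 30 mm, against the fence and square (9.5° against the jig's 9.65°), and it didn't move when I let go. Handing in.

```bash
python3 -c "
from plant import r
print(r.hand_in())"
```

```text
the job is handed in; nothing more can be done
None
```

I handed the job in with the nest-box front against the end stop and fence, square, and the lever firm at about 14 N; the jaw's pinch force itself could not be read, and the push briefly reached 23–25 N (over the 22 N dent figure) when joint 6 hit its range limit, so a dent cannot be ruled out.

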